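Jack a shelf board off its rests and hold it up

ROBOT

A 6-joint arm with a two-finger parallel gripper is mounted at the origin on a cart in front of the work surface, level with it; the furniture and walls round the work are solid. World frame = base frame: x ahead of the robot, y to its left, z up, the work surface at z = 0. Lengths are in mm, angles in rad, forces in N, time in s.
With the tool pointing down it reaches from about 300 to 775 mm from the base axis. Payload 14.6 kg.
Tool frame: the origin (TCP) lies between the finger pads; the fingertips stand 8 mm ahead of it and the grasp point (between the pads) lies 11 mm behind it; z points along the fingers, y is the direction in which the jaws open and shut (so a half turn about z gives the same grasp; the last joint's range is limited). The gripper opens to 94 mm and grips with 3 to 60 N. Pads are 16 mm wide; open, the fingers measure 119 mm over their backs; the gripper's body (75 mm by 177 mm) begins 78 mm behind the grasp point.
Start: joints at [1.26, 0.3, 1.521, -0, 1.321, -0.067], TCP at [132.763, 533.726, 213.446] pointing down, gripper open.
Joint ranges: [-3.03, 3.03], [-0.79, 2.21], [0.23, 2.52], [-1.04, 4.18], [0, 3.07], [-2.55, 2.55]. Speed limits (rad/s): [2.22, 2.22, 2.57, 3.14, 3.14, 3.14].

INTERFACE

Orientations are given as [roll, pitch, yaw] about the fixed x, y, z axes, in that order (R = Rz(yaw) Ry(pitch) Rx(roll)).
In Python, from cell import manip, cams, models gives the robot as it stands. The module is installed in compiled form; this text tells all that it offers.
- The arm moves only by the shell command python3 -m pendant 'ROWS' [OPENING] [FORCE]. ROWS is JSON, a list that holds one entry, the list of rows, each a list of 4 numbers: the shift along the tool's x, y, z in cm, then the turn about the tool's z in rad. In form: [[[x, y, z, roll], ...]]. A call has 1 to 5 rows; each row is the pose to reach, as a shift and turn from the pose commanded when the call began, along the tool's axes at that moment; what a row does not reach only later rows make up. A row lasts 1/10 s, in which the tool goes at most 50 mm and 8.59 degrees, less where a joint would pass 70% of its speed; a pose out of reach is approached as far as the arm can. A call with a gripper value outside its range is refused whole. OPENING is the opening, from -1 (shut) to 1 (fully open), so that 0 is half open, set as the call begins (- or left out, the last holds). The fingers move at their own pace and stop on an object; FORCE is the grip in N (left out, the last holds). Time passes only in rows, so rows that repeat a pose let the fingers close. It gives the time, the measured TCP pose, the force and the opening at its end, in the units of the state.
- manip.read_state(): the state, without advancing time (a new reading comes with each control period).
- cams.camera(name): name is "scene" or "top" or "wrist"; returns a dict with "frame" (480x640x3 uint8, red, green, blue), "K" (3x3 intrinsics, pixels), "pose" (4x4, takes a point from camera to world coordinates). Camera axes: x right, y down, z forward; pixel columns grow to the right and rows downward; lengths in mm; the calibration is good to about 2 mm. A picture is of the moment at which its call begins. There is no depth.
- manip.sign_off(): hands the job in, once; it reports no verdict.
Trained networks look in the newest picture that a camera, given by its name, has taken for a name from the list of things; names that differ only in an ending like _2 or _b are one class to them, and where a whole thing is asked for, a point or a joint stands for the part that bears it (a point fixed in the world has none). Each returns a list of dicts, best first, with "score" (0 to 1); they miss things now and then, are a little off and sometimes report something else, mostly with a low value. They report only what shows in the picture. A call takes as long as a camera call.
- models.regions_of(camera, name): "pixels" (480x640 bool, what is visible of it) and "point" ([column, row] in pixels, amid what is visible of it).
The state is a dict: "clock": time; "joints": joint angles; "qd": joint speeds; "effort": joint torques, N m; "eef_pos": TCP position; "eef_rot": TCP orientation; "wrist_force": force on the tool from outside, world axes, zero at the start; "moment": the same for the moment, N m; "finger_gap": finger opening in mm.
Only numpy, scipy, OpenCV 4.12 (cv2) and the standard library are available. Lean on these libraries where they do the work, as an engineer would, in place of code of your own. Each camera call takes 0.05 s, during which the arm holds its last target.

TASK

The shelf board has to come off its two rests so that a colleague can pull the rests out. Slide the jack along its rods by the blue grip until its saddle is centred under the board's orange lift mark, with the pump handle still up; then press the pump handle all the way down so that the board rises level and clear of both rests, and finish while holding the handle down. Do not touch the board itself, and leave the other things on the stand where they are.

Things in the scene. Friction and masses are not known exactly. Their poses are not given: they have to be found in the camera images.
- lift_bench: Fixed lifting bench: dark steel base plate 130 x 370 x 10 mm with two steel guide rods along its y axis and two wooden rests near the ends. Origin: centre of the underside of the base plate, on the stand's top. Its x axis points away from the robot (the yaw differs by up to 0.16 rad between starts), y is the sliding direction of the jack, z up.
- rest_left: Left wooden rest, part of the bench, 110 (x) x 26 (y) mm, black rubber top 100 mm above the stand. Origin on the stand's top under its middle, 165 mm to +y of the bench's origin. The rests reach 55 mm in front of the bench's origin.
- rest_right: Right wooden rest, same as the left one, 165 mm to -y of the bench's origin.
- carriage (a joint): Slide of the jack carriage along the bench's +y, 0 (right end) to 0.18 m; stays where it is left (friction about 3 N). It starts near the right end and the mark always lies further left. The carriage is a grey block between the rests with a grey arm that carries the blue grip in front of the board.
- slide_grip (a point): Blue upright round grip on the carriage's arm, 26 mm in diameter from z = 56 to 82 mm, top at 86 mm, 18 mm neck below, arm's top at z = 30 mm. Site on its axis at z = 68 mm, 180 mm in front of and 105 mm to +y of the saddle's centre. Pinch from above (closing along bench x leaves most room: the raised handle is 105 mm to -y, the board about 117 mm behind) or push sideways.
- saddle: The jack's round dark steel saddle, 60 mm in diameter, on the ram; origin at the centre of its top face. It rises with the pump handle, 66.7 mm per rad of the handle (28 mm in a full stroke); at handle 0 its top is at z = 88 mm, 6 mm below the lift pad.
- saddle_top (a point): Centre of the saddle's top face, in the same axes as the bench. Fixed on the carriage sideways, so it moves along bench y exactly as the carriage joint.
- pump (a joint): Pump handle hinge on the carriage: 0 = up (slopes up towards the robot at 0.45 rad above level), 0.42 rad = fully down (0.03 rad above level, end stop). A return spring pushes it up again when let go; holding it down takes about 8 to 10 N at the pad. The hinge axis is parallel to bench y.
- pump_hinge (a point): Middle of the pump handle's hinge axis, on the carriage, z = 54 mm, 44 mm in front of the saddle's centre, same bench y as the saddle's centre.
- pump_pad (a point): Centre of the top face of the ribbed black pad at the free end of the pump handle, 66 mm along the handle x 50 mm across x 14 mm thick, 160 mm from the hinge axis, straight in front of the saddle. At handle 0 it is at z = 131 mm, fully down at z = 67 mm; it moves on an arc about pump_hinge. Press it from above.
- shelf_board: Loose white shelf board, 110 (x) x 450 (y) x 18 mm with a dark wooden end block (50 mm wide, 22 mm high) on top of its left end, about 0.55 to 0.9 kg, lying on both rests; its top is at z = 118 mm, its long direction along bench y. Origin: on the underside, directly below its centre of mass, 200 mm from the left (end block) end and 250 mm from the right end.
- lift_mark (a point): Lift mark of the board: centre of the lower face of an orange lift pad (80 x 80 x 6 mm) under the board, at z = 94 mm while it rests, below the centre of mass. A 16 mm wide orange band round the board's top and front edge shows the same place from above. In bench x it is within 4 mm of the saddle's centre.
- cherry_box: Bystander: small oval cherry-wood box, 64 x 86 x 42 mm; origin centre of underside.
- tack_tin: Bystander: round blue tin of tacks, 55 mm in diameter, 21 mm high; origin centre of underside.
- jute_spool: Bystander: ribbon spool with jute ribbon, 104 mm in diameter, 34 mm high; origin centre of underside.

How it is judged:
By the outcome, as a careful person would: the job done as asked, in the order asked, and still so for the second after the job is handed in, while the arm keeps its last pose, push and grip.
It also fails if it takes over 48 s, if anything falls off the work surface, if the arm or the gripper's body presses on something with over 40 N, if the wrist force passes 120 N, or if a joint passes its speed limit or range.

## Working session

There is one attempt and no reset: what is moved stays moved. The work goes in short steps, Python scripts to look and compute and a shell command to move; the robot and the scene stay as the last step left them, time stands still between calls to the robot, and variables do not carry over. Pictures are saved under pics/ and viewed, and the job is handed in when it is done.

```bash
ls; mkdir -p pics
python3 - <<'E'
from cell import manip, cams, models
import cv2
s=manip.read_state(); print({k:s[k] for k in ('clock','eef_pos','eef_rot','finger_gap','wrist_force')})
for n in ('scene','top','wrist'):
    c=cams.camera(n); cv2.imwrite(f'pics/{n}0.png',c['frame'][:,:,::-1]); print(n,c['K'].tolist(),c['pose'].round(3).tolist())
E
```

```text
pics
{'clock': 0.0, 'eef_pos': array([132.69181834, 533.48081501, 212.86551075]), 'eef_rot': array([-3.14040034e+00, -7.28968122e-05,  2.89779278e+00]), 'finger_gap': 93.96961217430032, 'wrist_force': array([-0.11254771,  0.70224219, -0.87680001])}
scene [[437.99066291652224, 0.0, 315.18870572644244], [0.0, 437.99066291652224, 245.09401812298805], [0.0, 0.0, 1.0]] [[0.314, 0.848, -0.428, 950.221], [0.949, -0.277, 0.149, -85.136], [0.008, -0.453, -0.892, 934.687], [0.0, 0.0, 0.0, 1.0]]
top [[580.0595716729852, 0.0, 321.5576308543357], [0.0, 580.0595716729852, 234.33027125265664], [0.0, 0.0, 1.0]] [[0.019, -0.996, 0.086, 468.679], [-0.999, -0.021, -0.031, 66.334], [0.033, -0.086, -0.996, 1249.125], [0.0, 0.0, 0.0, 1.0]]
wrist [[385.56313785699683, 0.0, 322.77983196921963], [0.0, 385.56313785699683, 238.79513063882297], [0.0, 0.0, 1.0]] [[0.241, 0.945, 0.222, 68.155], [0.971, -0.234, -0.057, 550.962], [-0.002, 0.23, -0.973, 384.715], [0.0, 0.0, 0.0, 1.0]]
```

View pics/top0.png

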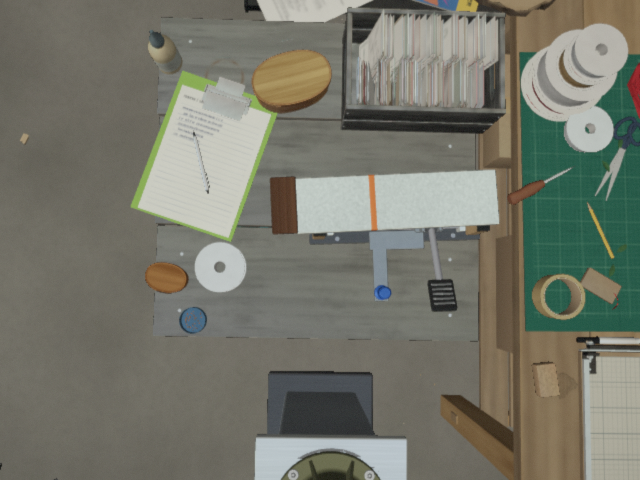

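View pics/scene0.png

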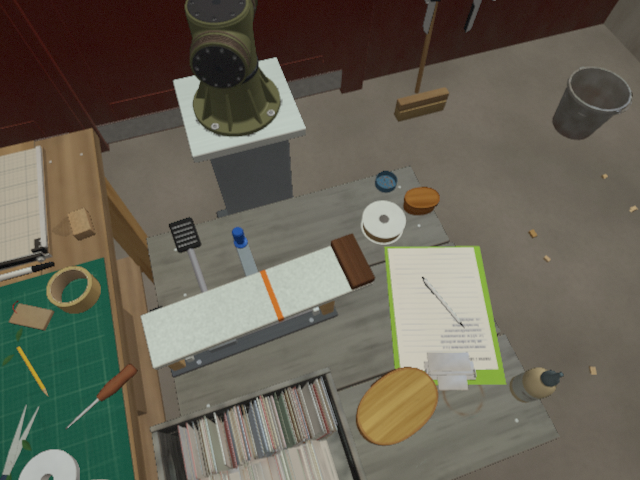

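The top view shows the blue grip at about (383,293), the pad at (442,295), and the orange band along x≈372 from row 175 to 231. The bystanders are on the far left, clear of the work. Next I'll measure these.

```bash
cat > h.py <<'E'
from cell import manip, cams, models
import numpy as np, cv2
def ray(c,uv,z):
    K,P=np.array(c['K']),np.array(c['pose'])
    d=P[:3,:3]@np.linalg.inv(K)@np.array([uv[0],uv[1],1.]); o=P[:3,3]
    return o+d*(z-o[2])/d[2]
def proj(c,p):
    P=np.linalg.inv(c['pose']); q=np.array(c['K'])@(P[:3,:3]@p+P[:3,3]); return q[:2]/q[2]
def mask(c,name,rgbtest):
    f=c['frame'].astype(int); r,g,b=f[...,0],f[...,1],f[...,2]; return rgbtest(r,g,b)
E
python3 - <<'E'
from h import *
for cam in ('top','scene'):
    c=cams.camera(cam); print(cam)
    for n,z in (('slide_grip',75),('pump_pad',131),('shelf_board',118),('lift_mark',118),('lift_bench',10)):
        for r in models.regions_of(cam,n)[:2]:
            m=r['pixels']; ys,xs=np.nonzero(m)
            print(n,round(r['score'],2),np.round(r['point'],1),m.sum(),(xs.min(),xs.max(),ys.min(),ys.max()), 'cen',xs.mean().round(1),ys.mean().round(1),ray(c,(xs.mean(),ys.mean()),z).round(1), cv2.minAreaRect(np.c_[xs,ys].astype(np.float32)))
    hsv=cv2.cvtColor(c['frame'],cv2.COLOR_RGB2HSV)
    o=cv2.inRange(hsv,(8,170,150),(16,255,255)); 
    n,l,st,ce=cv2.connectedComponentsWithStats(o)
    for i in range(1,n):
        if st[i][4]>60: 
            ys,xs=np.nonzero(l==i); print('orange',st[i],ce[i],cv2.minAreaRect(np.c_[xs,ys].astype(np.float32)))
    bl=cv2.inRange(hsv,(105,150,60),(125,255,255)); n,l,st,ce=cv2.connectedComponentsWithStats(bl)
    for i in range(1,n):
        if st[i][4]>40: print('blue',st[i],ce[i])
    x0,y0=(260,160) if cam=='top' else (130,200)
    cr=c['frame'][y0:y0+180,x0:x0+250]; cv2.imwrite(f'pics/{cam}_z.png',cv2.resize(cr[:,:,::-1],None,fx=3.2,fy=3.2,interpolation=cv2.INTER_CUBIC))
E
```

```text
top
slide_grip 0.73 [410.4 249.6] 3121 (np.int64(369), np.int64(457), np.int64(228), np.int64(311)) cen 410.6 264.8 [ 512.4 -152.2   75. ] ((412.9017333984375, 270.8293151855469), (84.5597152709961, 84.26609802246094), 86.633544921875)
pump_pad 0.75 [437.9 289.8] 1228 (np.int64(425), np.int64(456), np.int64(228), np.int64(311)) cen 439.4 281.3 [ 479.5 -198.1  131. ] ((438.1099853515625, 269.26995849609375), (85.41849517822266, 26.162952423095703), 81.8698959350586)
shelf_board 0.63 [384.2 201.1] 12686 (np.int64(269), np.int64(498), np.int64(170), np.int64(235)) cen 382.8 201.9 [633.8 -88.3 118. ] ((383.48858642578125, 201.67898559570312), (58.99809265136719, 228.35438537597656), 87.95458984375)
lift_mark 0.66 [383.1 202.6] 12805 (np.int64(269), np.int64(498), np.int64(170), np.int64(235)) cen 383.0 202.0 [633.6 -88.8 118. ] ((383.3597717285156, 201.0543212890625), (59.313743591308594, 227.97976684570312), 87.27368927001953)
lift_mark 0.2 [440.2 286.9] 1176 (np.int64(426), np.int64(456), np.int64(228), np.int64(311)) cen 439.6 282.2 [ 477.8 -201.5  118. ] ((438.4454345703125, 269.3406
[... 1290 characters left out ...]
8.36434936523438)
lift_mark 0.91 [253.4 300.8] 12943 (np.int64(141), np.int64(374), np.int64(234), np.int64(369)) cen 255.3 302.1 [641.  -99.7 118. ] ((255.43853759765625, 301.17620849609375), (57.41313934326172, 239.896240234375), 68.62937927246094)
lift_bench 0.69 [243.1 336.6] 4113 (np.int64(170), np.int64(336), np.int64(218), np.int64(376)) cen 236.6 302.6 [ 588.3 -141.2   10. ] ((230.27430725097656, 278.7956848144531), (145.2407989501953, 175.6543426513672), 69.58157348632812)
orange [261 270  22  50 208] [271.21153846 294.66346154] ((271.16387939453125, 294.2529602050781), (51.154884338378906, 4.446355819702148), 69.59011840820312)
blue [232 227  15  21 210] [238.83333333 237.56666667]
```

View pics/top_z.png

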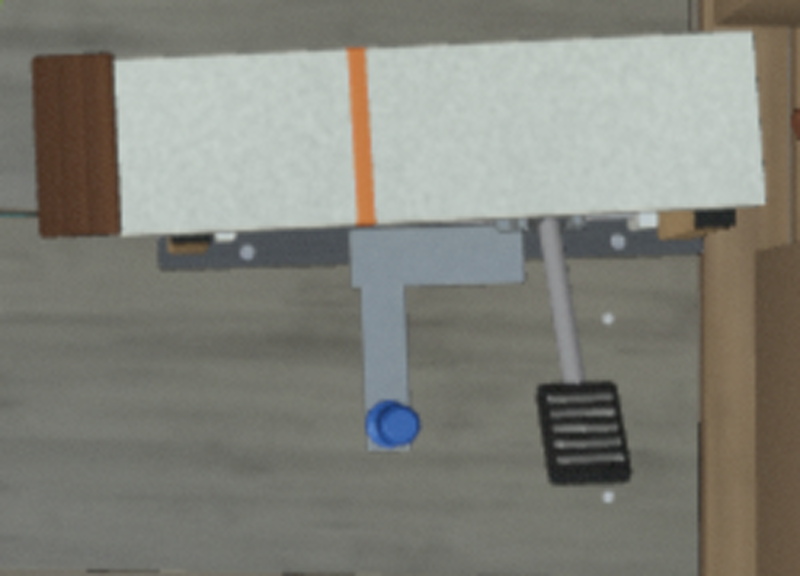

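View pics/scene_z.png

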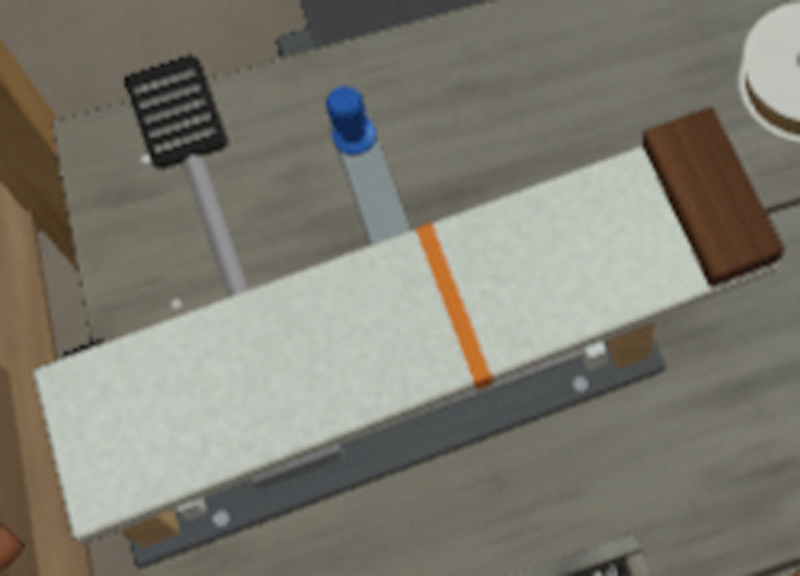

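Run:
```python
from h import *
T=cams.camera('top'); S=cams.camera('scene')
def t(p): return (np.array(p)+.5)/3.2-.5+np.array([260,160])
def s(p): return (np.array(p)+.5)/3.2-.5+np.array([130,200])
def show(n,z,pt=None,ps=None):
    a=ray(T,t(pt),z) if pt is not None else np.nan; b=ray(S,s(ps),z) if ps is not None else np.nan
    print(n,np.round(a,1),np.round(b,1)); return a,b
show('grip',86,(399,424),(344,97))
show('pad',131,(583,433),(176,110))
show('bandfar',118,(357,47),(484,379)); show('bandnear',118,(366,222),(426,228))
def yaw(a,b): d=a-b; return np.arctan2(d[1],d[0])
fL,_=show('fL',118,(120,234)); fR,fRs=show('fR',118,(765,204),(37,371)); bL,_=show('bL',118,(116,60)); bR,bRs=show('bR',118,(751,32),(80,535))
print('yaw top', yaw(fL,fR)-np.pi/2, yaw(bL,bR)-np.pi/2, yaw(bR,fR))
_,fLs=show('fLs',118,None,(642,150)); _,bLs=show('bLs',118,None,(709,282))
print('scene', yaw(fLs,fRs)-np.pi/2, yaw(bLs,bRs)-np.pi/2)
a,_=show('plateL',10,(159,270)); b,_=show('plateR',10,(700,255)); print('plate yaw',yaw(a,b)-np.pi/2)
```

```text
grip [456.1 -97.6  86. ] [454.  -95.5  86. ]
pad [ 453.2 -202.8  131. ] [ 455.9 -200.8  131. ]
bandfar [688.3 -64.8 118. ] [687.7 -61.1 118. ]
bandnear [579.6 -71.6 118. ] [581.2 -68.3 118. ]
fL [568.9  79.2 118. ] nan
fR [ 596.1 -319.3  118. ] [ 599.  -315.4  118. ]
bL [676.5  84.  118. ] nan
bR [ 703.9 -311.4  118. ] [ 704.3 -306.1  118. ]
yaw top 0.06817874024935677 0.06920798709965159 0.07385338707854011
fLs nan [571.5  80.1 118. ]
bLs nan [671.4  89.5 118. ]
scene 0.06957601660412482 0.08286296577140351
plateL [554.9  53.8  10. ] nan
plateR [ 572.7 -311.5   10. ] nan
plate yaw 0.048628823675666455
```

```bash
cat >> h.py <<'E'
def delta(pos,yaw):
    s=manip.read_state(); p=s['eef_pos']; y=s['eef_rot'][2]
    d=np.array(pos)-p; x=np.array([np.cos(y),np.sin(y)]); yy=np.array([np.sin(y),-np.cos(y)])
    print('t',round(s['clock'],2),'pos',p.round(1),'rpy',s['eef_rot'].round(3),'F',s['wrist_force'].round(1),'gap',round(s['finger_gap'],1))
    print('tool cm',round(d[:2]@x/10,2),round(d[:2]@yy/10,2),round(-d[2]/10,2),'turn',round((y-yaw+np.pi)%(2*np.pi)-np.pi,3))
E
python3 -c "
from h import *
delta((455,-96.5,180),1.64)"
```

```text
t 0.85 pos [132.8 533.7 213.5] rpy [-3.142  0.     2.898] F [-0.   0.4 -0.4] gap 93.7
tool cm -46.48 -53.38 3.35 turn 1.258
```

```bash
python3 -m pendant '[[[-3.1,-3.5,0,0.08],[-6.2,-7.0,0,0.16],[-9.3,-10.5,0,0.24],[-12.4,-14,0,0.32],[-15.5,-17.5,0,0.4]]]' 1; python3 -c "
from h import *
delta((455,-96.5,180),1.64)"
```

```text
clock: 1.35
eef_pos: [241.3, 324.8, 213.5]
eef_rot: [3.141, 0.0, 2.495]
wrist_force: [0.8, 0.9, 1.0]
finger_gap: 94.0
t 1.35 pos [241.3 324.8 213.5] rpy [3.141 0.    2.495] F [0.8 0.9 1. ] gap 94.0
tool cm -42.44 -20.75 3.35 turn 0.855
```

```bash
python3 -m pendant '[[[-4.2,-2.1,0.3,0.09],[-8.4,-4.2,0.6,0.18],[-12.6,-6.3,0.9,0.27],[-16.8,-8.4,1.2,0.36],[-21,-10.4,1.5,0.45]]]'; python3 -c "
from h import *
delta((455,-96.5,180),1.64)"
```

```text
clock: 1.85
eef_pos: [346.9, 115.4, 198.7]
eef_rot: [3.14, 0.0, 2.044]
wrist_force: [0.9, 0.8, -0.5]
finger_gap: 94.2
t 1.85 pos [346.9 115.4 198.7] rpy [3.14  0.    2.044] F [ 0.9  0.8 -0.5] gap 94.2
tool cm -23.79 -0.04 1.87 turn 0.404
```

```bash
python3 -m pendant '[[[-4.7,0,0.4,0.08],[-9.4,0,0.8,0.16],[-14.1,0,1.2,0.24],[-19,0,1.6,0.32],[-23.8,0,1.9,0.404]]]'; python3 -m pendant '[[[0,0,0,0],[0,0,0,0]]]'
python3 - <<'E'
from h import *
delta((455,-96.5,180),1.64)
for n in ('wrist','top'):
    c=cams.camera(n); cv2.imwrite(f'pics/{n}1.png',c['frame'][:,:,::-1])
    if n=='wrist':
        print(c['pose'].round(2).tolist())
        hsv=cv2.cvtColor(c['frame'],cv2.COLOR_RGB2HSV); bl=cv2.inRange(hsv,(105,150,60),(125,255,255)); k,l,st,ce=cv2.connectedComponentsWithStats(bl)
        for i in range(1,k):
            if st[i][4]>100: print('blue',st[i],ce[i])
        print(proj(c,np.array([455,-96.5,86])))
E
```

```text
clock: 2.35
eef_pos: [456.3, -96.3, 179.3]
eef_rot: [3.141, 0.0, 1.64]
wrist_force: [0.5, 0.8, 0.8]
finger_gap: 93.7
clock: 2.55
eef_pos: [455.6, -94.6, 179.0]
eef_rot: [-3.141, -0.0, 1.643]
wrist_force: [-0.1, 1.2, 0.5]
finger_gap: 94.0
t 2.55 pos [455.6 -94.6 179. ] rpy [-3.141 -0.     1.643] F [-0.1  1.2  0.5] gap 94.0
tool cm -0.18 -0.07 -0.1 turn 0.003
[[1.0, 0.07, 0.01, 450.85], [0.07, -0.97, -0.23, -27.21], [-0.0, 0.23, -0.97, 350.83], [0.0, 0.0, 0.0, 1.0]]
blue [306 215  36  36 749] [322.70894526 232.67156208]
[322.38345891 247.78829292]
```

View pics/wrist1.png

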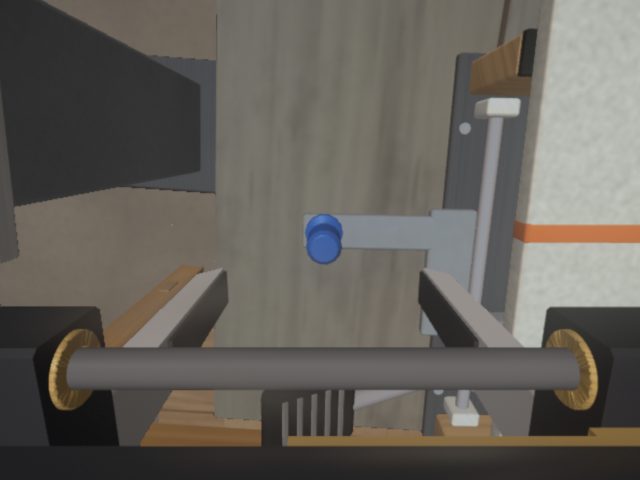

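The wrist view shows the grip top at about (323,243), midway between the jaws. The orange band is at row ~233, columns 515–640, and the guide rods are in view too.

Run:
```python
from h import *
c=cams.camera('wrist')
hsv=cv2.cvtColor(c['frame'],cv2.COLOR_RGB2HSV); o=cv2.inRange(hsv,(4,170,120),(18,255,255)); 
pts=[]
for u in range(530,640,4):
    v=np.nonzero(o[200:270,u])[0]
    if len(v): pts.append(ray(c,(u,200+v.mean()),118))
pts=np.array(pts); print(pts[0].round(1),pts[-1].round(1)); f=np.polyfit(pts[:,0],pts[:,1],1); print('band yaw',np.arctan(f[0]))
print('grip',ray(c,(323.5,243),86).round(1))
a=ray(c,(494,116),30);b=ray(c,(463,405),30); print('rod (z~?)',[ (np.arctan2(*(ray(c,(494,116),z)-ray(c,(463,405),z))[[1,0]])-np.pi/2).round(4) for z in (20,40,60)])
a=ray(c,(458,56),10);b=ray(c,(428,440),10); print('plate', np.arctan2(*(a-b)[[1,0]])-np.pi/2)
for y in (.055,.068,.08):
    u=np.array([-np.sin(y),np.cos(y)]); m=np.array([634,np.polyval(f,634)])
    print(y, u@m-(u@ray(c,(323.5,243),86)[:2]-105))
delta((455,-95,58),1.64)
```

```text
Traceback (most recent call last):
IndexError: index 0 is out of bounds for axis 0 with size 0
```

Run:
```python
from h import *
c=cams.camera('wrist')
f0=c['frame'].astype(int); print(f0[233,580]); o=((f0[...,0]-f0[...,2])>90)
pts=[]
for u in range(530,640,4):
    v=np.nonzero(o[200:270,u])[0]
    if len(v): pts.append(ray(c,(u,200+v.mean()),118))
pts=np.array(pts); print(pts[0].round(1),pts[-1].round(1)); f=np.polyfit(pts[:,0],pts[:,1],1); print('band yaw',np.arctan(f[0]))
print('grip',ray(c,(323.5,243),86).round(1))
print('rod (z~?)',[ (np.arctan2(*(ray(c,(494,116),z)-ray(c,(463,405),z))[[1,0]])-np.pi/2).round(4) for z in (20,40,60)])
a=ray(c,(458,56),10);b=ray(c,(428,440),10); print('plate', np.arctan2(*(a-b)[[1,0]])-np.pi/2)
for y in (.055,.068,.08):
    u=np.array([-np.sin(y),np.cos(y)]); m=np.array([634,np.polyval(f,634)])
    print(y, u@m-(u@ray(c,(323.5,243),86)[:2]-105))
delta((455,-95,58),1.64)
```

```text
[194 121  78]
[582.5 -69.6 118. ] [649.3 -64.6 118. ]
band yaw 0.07260783291220203
grip [455.6 -91.7  86. ]
rod (z~?) [np.float64(0.0657), np.float64(0.0657), np.float64(0.0657)]
plate 0.0717618072883679
0.055 121.03534533889555
0.068 118.69962752746714
0.08 116.54151641157924
t 2.75 pos [455.6 -93.2 179.8] rpy [3.141 0.    1.646] F [-0.7 -0.2 -0.2] gap 94.2
tool cm -0.18 -0.07 12.18 turn 0.006
```

```bash
python3 -m pendant '[[[0,0,4,0],[0,0,8,0],[0,0,11,0],[0,0,12.1,0],[0,0,12.1,0]]]'; python3 -m pendant '[[[0,0,0,0],[0,0,0,0],[0,0,0,0],[0,0,0,0],[0,0,0,0]]]' -1 12;python3 -m pendant '[[[0,0,0,0],[0,0,0,0],[0,0,0,0]]]'
python3 - <<'E'
from h import *
delta((455,-95,58),1.64)
c=cams.camera('wrist'); cv2.imwrite(f'pics/wrist2.png',c['frame'][:,:,::-1])
E
```

```text
clock: 3.25
eef_pos: [455.4, -93.5, 58.1]
eef_rot: [-3.14, -0.001, 1.645]
wrist_force: [0.2, 0.4, 0.0]
finger_gap: 93.7
clock: 3.75
eef_pos: [455.9, -94.2, 58.8]
eef_rot: [3.141, 0.0, 1.644]
wrist_force: [-0.0, -0.6, 0.5]
finger_gap: 57.0
clock: 4.05
eef_pos: [455.7, -94.2, 58.4]
eef_rot: [-3.142, 0.0, 1.644]
wrist_force: [0.3, -0.1, -0.2]
finger_gap: 33.0
t 4.05 pos [455.7 -94.2  58.4] rpy [-3.142  0.     1.644] F [ 0.3 -0.1 -0.2] gap 33.0
tool cm -0.07 -0.08 0.04 turn 0.004
```

View pics/wrist2.png

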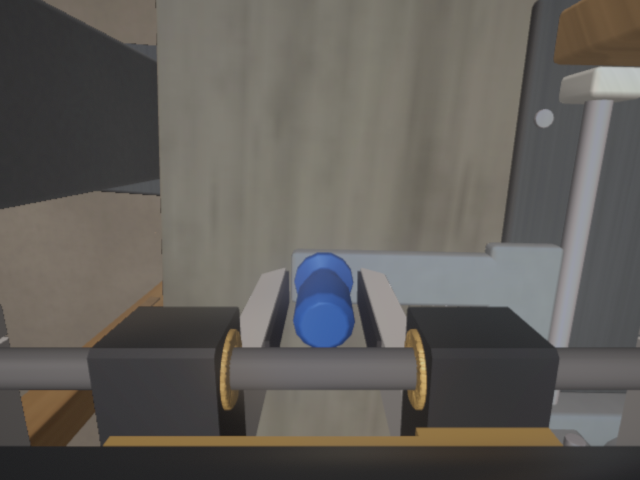

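```bash
python3 -m pendant '[[[0,0,0,0],[0,0,0,0],[0,0,0,0],[0,0,0,0]]]'; python3 -m pendant '[[[0.7,0,0,0],[1.6,0,0,0],[2.6,0,0,0],[3.6,0,0,0],[4.6,0,0,0]]]';python3 -m pendant '[[[1,0,0,0],[2,0,0,0],[3,0,0,0],[4,0,0,0],[5,0,0,0]]]'; python3 -m pendant '[[[0.8,0,0,0],[1.2,0,0,0],[1.5,0,0,0],[1.5,0,0,0],[1.5,0,0,0]]]'
python3 - <<'E'
from h import *
delta((455,-95,58),1.64)
for n in ('wrist','top','scene'):
    c=cams.camera(n); cv2.imwrite(f'pics/{n}3.png',c['frame'][:,:,::-1])
    if n!='wrist':
        x0,y0=(260,160) if n=='top' else (130,200)
        cr=c['frame'][y0:y0+180,x0:x0+250]; cv2.imwrite(f'pics/{n}_z3.png',cv2.resize(cr[:,:,::-1],None,fx=3.2,fy=3.2,interpolation=cv2.INTER_CUBIC))
E
```

```text
clock: 4.5
eef_pos: [456.1, -94.2, 58.5]
eef_rot: [3.141, 0.0, 1.644]
wrist_force: [6.1, 0.7, -3.7]
finger_gap: 25.9
clock: 5.0
eef_pos: [453.7, -48.4, 58.6]
eef_rot: [3.138, 0.001, 1.644]
wrist_force: [15.8, -3.1, -12.8]
finger_gap: 25.7
clock: 5.5
eef_pos: [451.1, 1.6, 58.7]
eef_rot: [3.136, 0.001, 1.644]
wrist_force: [22.7, -2.4, -16.9]
finger_gap: 25.8
clock: 6.0
eef_pos: [450.3, 16.7, 58.8]
eef_rot: [3.135, 0.0, 1.644]
wrist_force: [23.2, 5.1, -16.9]
finger_gap: 26.0
t 6.0 pos [450.3  16.7  58.8] rpy [3.135 0.    1.644] F [ 23.2   5.1 -16.9] gap 26.0
tool cm -11.18 -0.34 0.08 turn 0.004
```

View pics/wrist3.png

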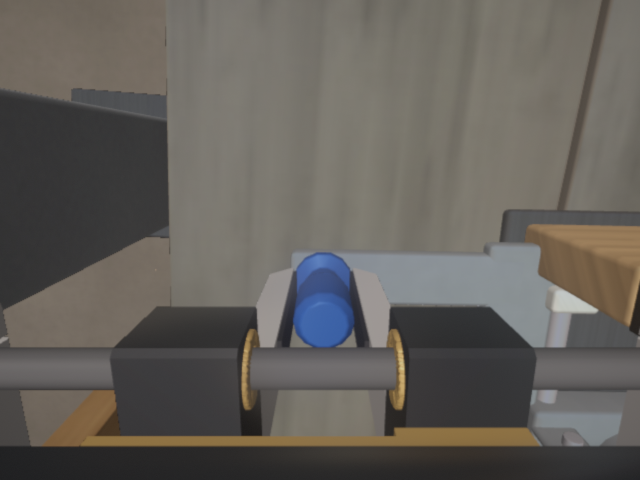

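View pics/top_z3.png

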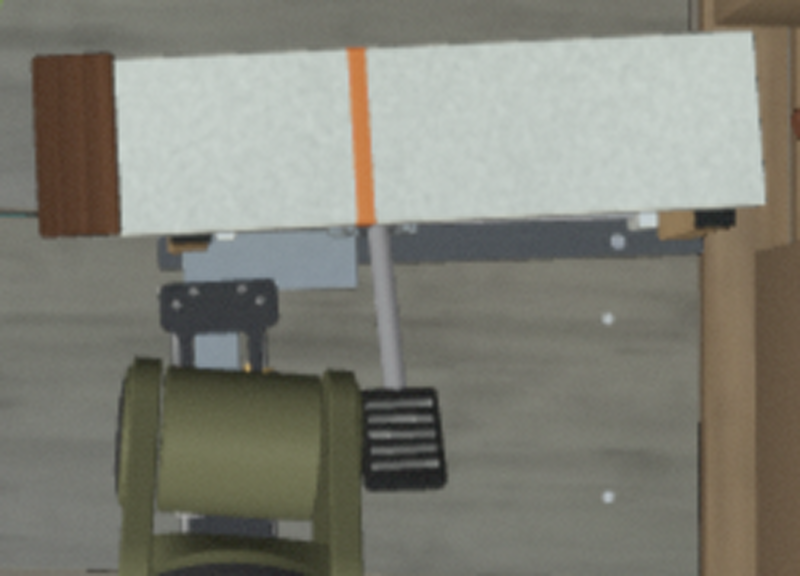

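View pics/scene_z3.png

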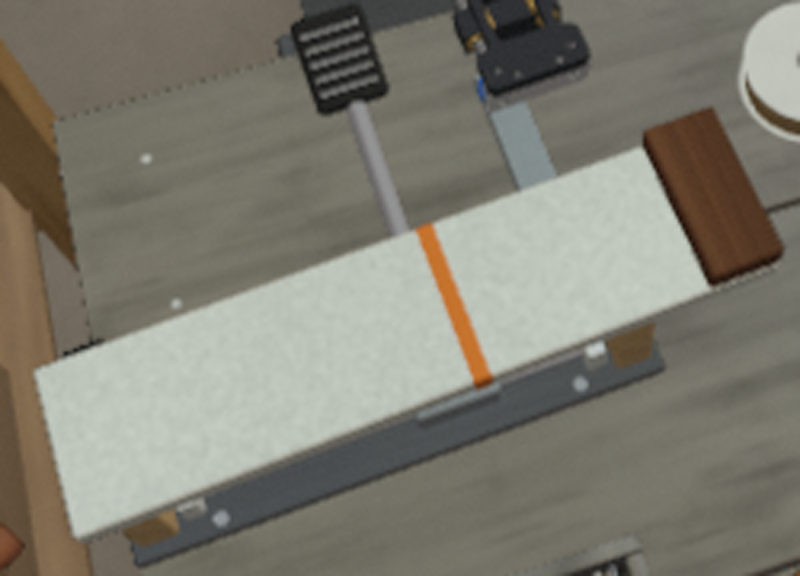

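The jack slid about 111 mm, still gripped with the handle up. In the top zoom the handle shaft meets the board edge at (379,226), just right of the band's lower end at (366,222). The sideways force suggests the rod's yaw is nearer 0.05. I'll compute what is left.

Run:
```python
from h import *
T=cams.camera('top'); S=cams.camera('scene')
def t(p): return (np.array(p)+.5)/3.2-.5+np.array([260,160])
def s(p): return (np.array(p)+.5)/3.2-.5+np.array([130,200])
for n,c,f,p0,p1,hb,b1,b2 in (('top',T,t,(583,433),(403,438),(379,226),(357,47),(366,222)),('scene',S,s,(176,110),(340,60),(396,228),(484,379),(426,228))):
    a=ray(c,f(p0),131); b=ray(c,f(p1),131); d=b-a; print(n,'pad',b.round(1),'disp',d.round(1),'yaw',np.arctan2(-d[0],d[1]).round(4))
    B1=ray(c,f(b1),118);B2=ray(c,f(b2),118); m=(B1+B2)/2; print(' band mid',m.round(1))
    # handle point: shaft z from dist
    for y in (.05,.06,.07):
        ux=np.array([np.cos(y),np.sin(y)]);u=np.array([-np.sin(y),np.cos(y)])
        z=60.
        for _ in range(20):
            h=ray(c,f(hb),z); D=(h[:2]-b[:2])@ux   # from pad towards hinge (144+~3)
            z=54+max(0,(147-D))*np.tan(.45)
        print(' yaw',y,'handle pt',h.round(1),'remaining via handle',round(u@m[:2]-u@h[:2],1),'via pad',round(u@m[:2]-u@b[:2],1))
```

```text
top pad [448.3 -93.8 131. ] disp [ -5. 109.   0.] yaw 0.0454
 band mid [633.9 -68.2 118. ]
 yaw 0.05 handle pt [582.9 -87.1  59.9] remaining via handle 16.3 via pad 16.2
 yaw 0.06 handle pt [582.9 -87.1  59.9] remaining via handle 15.8 via pad 14.4
 yaw 0.07 handle pt [582.9 -87.1  59.9] remaining via handle 15.3 via pad 12.5
scene pad [452.3 -90.8 131. ] disp [ -3.7 110.    0. ] yaw 0.0334
 band mid [634.5 -64.7 118. ]
 yaw 0.05 handle pt [555.6 -86.4  75.1] remaining via handle 17.7 via pad 16.9
 yaw 0.06 handle pt [555.6 -86.4  75.1] remaining via handle 16.9 via pad 15.1
 yaw 0.07 handle pt [555.6 -86.4  75.1] remaining via handle 16.1 via pad 13.3
```

```bash
python3 -m pendant '[[[0.4,0.2,0,0],[0.9,0.25,0,0],[1.4,0.25,0,0],[1.65,0.25,0,0],[1.65,0.25,0,0]]]'; python3 -m pendant '[[[0,0,0,0],[0,0,0,0]]]'
python3 - <<'E'
from h import *
delta((455,-95,58),1.64)
for n in ('top','scene'):
    c=cams.camera(n); cv2.imwrite(f'pics/{n}4.png',c['frame'][:,:,::-1])
    x0,y0=(260,160) if n=='top' else (130,200)
    cr=c['frame'][y0:y0+180,x0:x0+250]; cv2.imwrite(f'pics/{n}_z4.png',cv2.resize(cr[:,:,::-1],None,fx=3.2,fy=3.2,interpolation=cv2.INTER_CUBIC))
E
```

```text
clock: 6.75
eef_pos: [449.5, 33.6, 58.7]
eef_rot: [3.14, 0.0, 1.644]
wrist_force: [7.8, 2.2, -2.2]
finger_gap: 25.6
clock: 6.95
eef_pos: [449.5, 33.6, 58.7]
eef_rot: [3.14, -0.0, 1.644]
wrist_force: [6.3, 2.6, -2.7]
finger_gap: 25.8
t 6.95 pos [449.5  33.6  58.7] rpy [ 3.14  -0.     1.644] F [ 6.3  2.6 -2.7] gap 25.8
tool cm -12.87 -0.39 0.07 turn 0.004
```

View pics/top_z4.png

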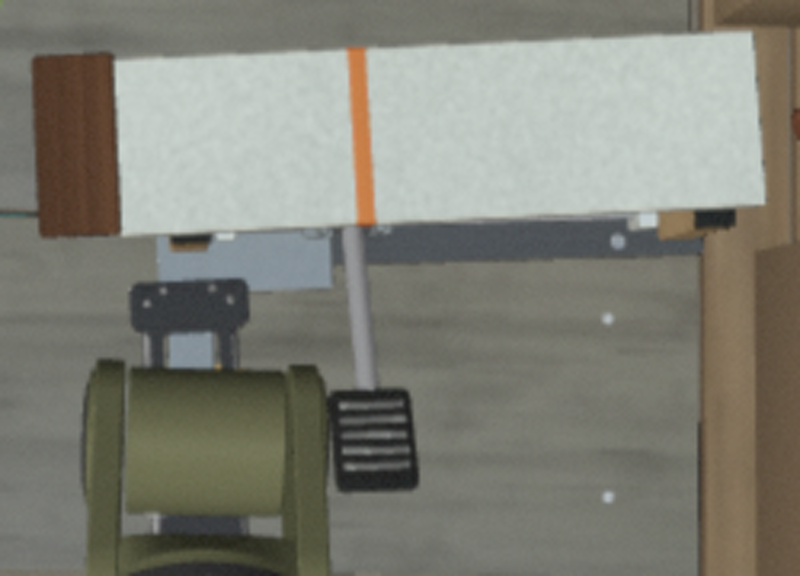

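View pics/scene_z4.png

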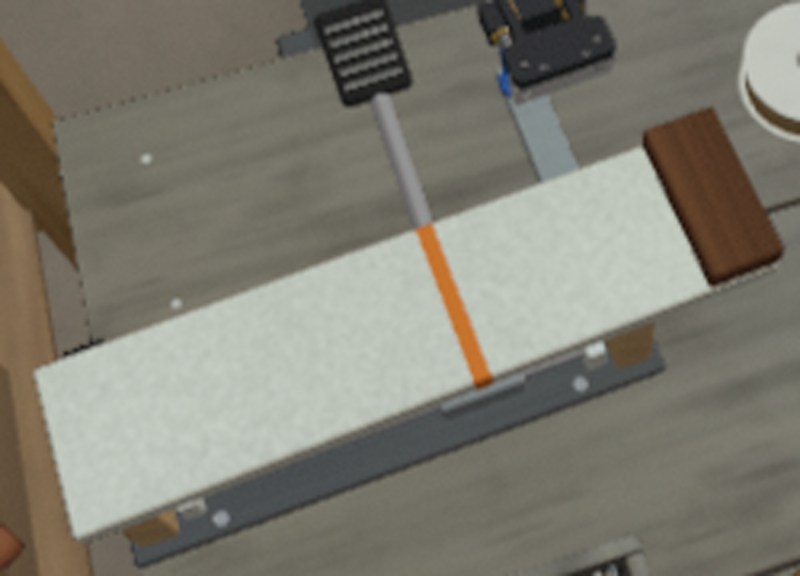

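Run:
```python
from h import *
T=cams.camera('top'); S=cams.camera('scene')
def t(p): return (np.array(p)+.5)/3.2-.5+np.array([260,160])
def s(p): return (np.array(p)+.5)/3.2-.5+np.array([130,200])
for n,c,f,p0,p1,hb,b1,b2 in (('top',T,t,(583,433),(373,440),(354,227),(357,47),(366,222)),('scene',S,s,(176,110),(363,49),(421,222),(484,379),(426,228))):
    a=ray(c,f(p0),131); b=ray(c,f(p1),131); d=b-a; print(n,'pad',b.round(1),'disp',d.round(1),'yaw',np.arctan2(-d[0],d[1]).round(4))
    B1=ray(c,f(b1),118);B2=ray(c,f(b2),118); m=(B1+B2)/2; print(' band mid',m.round(1))
    for y in (.04,.05,.06):
        ux=np.array([np.cos(y),np.sin(y)]);u=np.array([-np.sin(y),np.cos(y)])
        z=60.
        for _ in range(20):
            h=ray(c,f(hb),z); D=(h[:2]-b[:2])@ux
            z=54+max(0,(147-D))*np.tan(.45)
        print(' yaw',y,'handle pt',h.round(1),'via handle',round(u@m[:2]-u@h[:2],1),'via pad',round(u@m[:2]-u@b[:2],1))
print('back edge',ray(S,s((442,409)),50),ray(S,s((525,380)),50))
hs=cv2.resize(S['frame'][280:340,200:350,::-1],None,fx=5,fy=5,interpolation=cv2.INTER_CUBIC); cv2.imwrite('pics/back4.png',hs)
```

```text
top pad [446.7 -75.7 131. ] disp [ -6.5 127.1   0. ] yaw 0.0509
 band mid [633.9 -68.2 118. ]
 yaw 0.04 handle pt [581.9 -71.   59.7] via handle 0.7 via pad -0.1
 yaw 0.05 handle pt [581.9 -71.   59.7] via handle 0.1 via pad -1.9
 yaw 0.06 handle pt [581.9 -71.   59.7] via handle -0.4 via pad -3.8
scene pad [448.7 -74.3 131. ] disp [ -7.2 126.6   0. ] yaw 0.0568
 band mid [634.5 -64.7 118. ]
 yaw 0.04 handle pt [555.7 -69.4  73.3] via handle 1.5 via pad 2.1
 yaw 0.05 handle pt [555.7 -69.4  73.3] via handle 0.7 via pad 0.3
 yaw 0.06 handle pt [555.7 -69.4  73.3] via handle -0.1 via pad -1.6
back edge [676.65835417 -90.50939562  50.        ] [674.86176081 -33.93544404  50.        ]
```

View pics/back4.png

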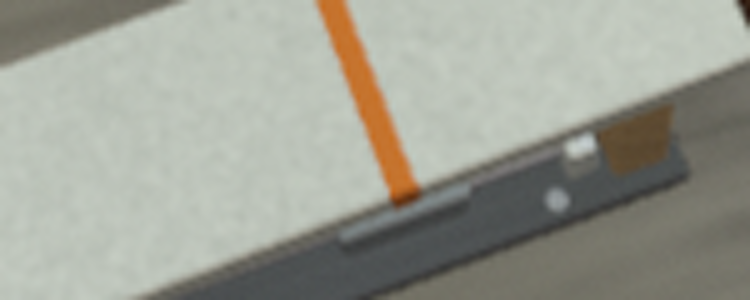

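Top and scene images put the saddle within about 1 mm of the mark, and the handle is still up. I'll release, rise, and move over the pad.

```bash
python3 -m pendant '[[[0,0,0,0],[0,0,0,0],[0,0,0,0],[0,0,0,0],[0,0,0,0]]]' 0.2;  python3 -m pendant '[[[0,0,2,0],[0,0,2,0]]]' >/dev/null --help 2>/dev/null; python3 -c "
from h import *
delta((447.5,-75,175),1.621)"
```

```text
clock: 7.65
eef_pos: [448.8, 33.2, 58.4]
eef_rot: [-3.141, -0.0, 1.644]
wrist_force: [-0.7, 0.3, 0.1]
finger_gap: 56.0
t 7.65 pos [448.8  33.2  58.4] rpy [-3.141 -0.     1.644] F [-0.7  0.3  0.1] gap 56.0
tool cm -10.78 -0.92 -11.66 turn 0.023
```

```bash
python3 -m pendant '[[[0,0,-2,0],[0,0,-5,0],[0,0,-9,0],[0,0,-11.7,0],[0,0,-11.7,0]]]'; python3 -m pendant '[[[-3,-0.3,0,0],[-7,-0.6,0,0.01],[-10.8,-0.9,0,0.023],[-10.8,-0.9,0,0.023],[-10.8,-0.9,0,0.023]]]' -1 30; python3 -m pendant '[[[0,0,0,0],[0,0,0,0],[0,0,0,0],[0,0,0,0],[0,0,0,0]]]'
python3 - <<'E'
from h import *
delta((447.5,-75,139),1.621)
for n in ('top','scene','wrist'):
    c=cams.camera(n); cv2.imwrite(f'pics/{n}5.png',c['frame'][:,:,::-1])
    if n=='wrist': continue
    x0,y0=(260,160) if n=='top' else (130,190)
    cr=c['frame'][y0:y0+180,x0:x0+250]; cv2.imwrite(f'pics/{n}_z5.png',cv2.resize(cr[:,:,::-1],None,fx=3.2,fy=3.2,interpolation=cv2.INTER_CUBIC))
E
```

```text
clock: 8.15
eef_pos: [450.3, 33.1, 178.8]
eef_rot: [3.136, 0.0, 1.644]
wrist_force: [-0.9, -0.3, -0.7]
finger_gap: 56.2
clock: 8.65
eef_pos: [447.4, -75.5, 174.6]
eef_rot: [-3.14, -0.001, 1.619]
wrist_force: [0.5, -0.0, -0.3]
finger_gap: 20.0
clock: 9.15
eef_pos: [447.9, -74.9, 175.5]
eef_rot: [3.142, 0.0, 1.621]
wrist_force: [0.4, 0.0, 0.5]
finger_gap: 0.5
t 9.15 pos [447.9 -74.9 175.5] rpy [3.142 0.    1.621] F [0.4 0.  0.5] gap 0.5
tool cm -0.01 -0.04 3.65 turn 0.0
```

View pics/wrist5.png

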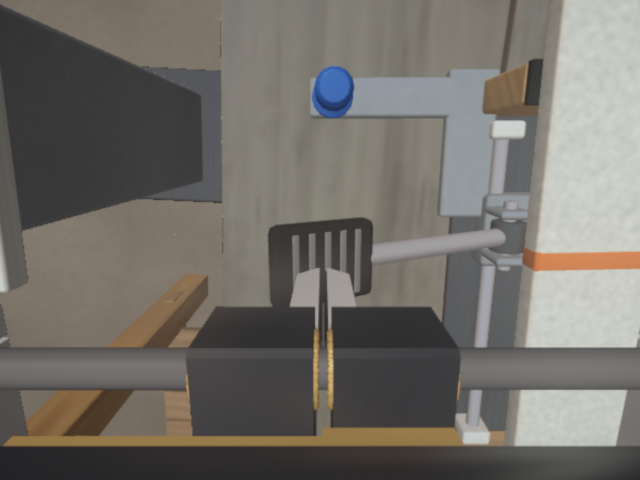

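View pics/scene_z5.png

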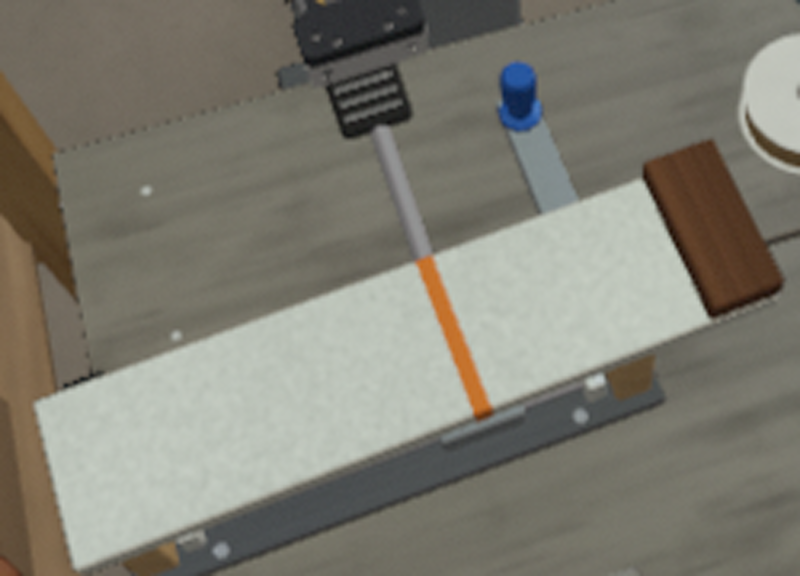

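```bash
python3 -m pendant '[[[0,0,1.8,0],[0,0,3.2,0],[0,0,3.6,0],[0,-0.2,4.0,0],[0,-0.4,4.4,0]]]'; python3 -m pendant '[[[0,-0.2,0.4,0],[0,-0.35,0.8,0],[0,-0.5,1.2,0],[0,-0.65,1.6,0],[0,-0.77,2.0,0]]]'; python3 -c "
from h import *
delta((428.5,-76,75),1.621)"
```

```text
clock: 9.8
eef_pos: [444.2, -75.4, 131.9]
eef_rot: [3.14, 0.0, 1.621]
wrist_force: [1.8, 1.7, 2.4]
finger_gap: 0.2
clock: 10.3
eef_pos: [436.4, -75.9, 111.8]
eef_rot: [3.14, 0.0, 1.621]
wrist_force: [0.9, 2.6, 8.8]
finger_gap: 0.4
t 10.3 pos [436.4 -75.9 111.8] rpy [3.14  0.    1.621] F [0.9 2.6 8.8] gap 0.4
tool cm 0.03 -0.79 3.68 turn -0.0
```

```bash
python3 -m pendant '[[[0,-0.15,0.5,0],[0,-0.28,1.0,0],[0,-0.4,1.5,0],[0,-0.5,2.0,0],[0,-0.58,2.4,0]]]'; python3 -m pendant '[[[0,-0.07,0.4,0],[0,-0.13,0.8,0],[0,-0.17,1.1,0],[0,-0.2,1.3,0],[0,-0.2,1.4,0]]]'
python3 - <<'E'
from h import *
delta((428.5,-76,75),1.621)
for n in ('top','scene','wrist'):
    c=cams.camera(n); cv2.imwrite(f'pics/{n}6.png',c['frame'][:,:,::-1])
    if n=='wrist': continue
    x0,y0=(260,160) if n=='top' else (130,190)
    cr=c['frame'][y0:y0+180,x0:x0+250]; cv2.imwrite(f'pics/{n}_z6.png',cv2.resize(cr[:,:,::-1],None,fx=3.2,fy=3.2,interpolation=cv2.INTER_CUBIC))
E
```

```text
clock: 10.8
eef_pos: [430.7, -76.1, 87.8]
eef_rot: [3.14, 0.0, 1.621]
wrist_force: [1.6, 2.4, 8.3]
finger_gap: 0.4
clock: 11.3
eef_pos: [429.2, -76.3, 74.3]
eef_rot: [3.139, 0.0, 1.621]
wrist_force: [-1.7, 3.8, 18.7]
finger_gap: 0.5
t 11.3 pos [429.2 -76.3  74.3] rpy [3.139 0.    1.621] F [-1.7  3.8 18.7] gap 0.5
tool cm 0.03 -0.07 -0.07 turn -0.0
```

View pics/scene_z6.png

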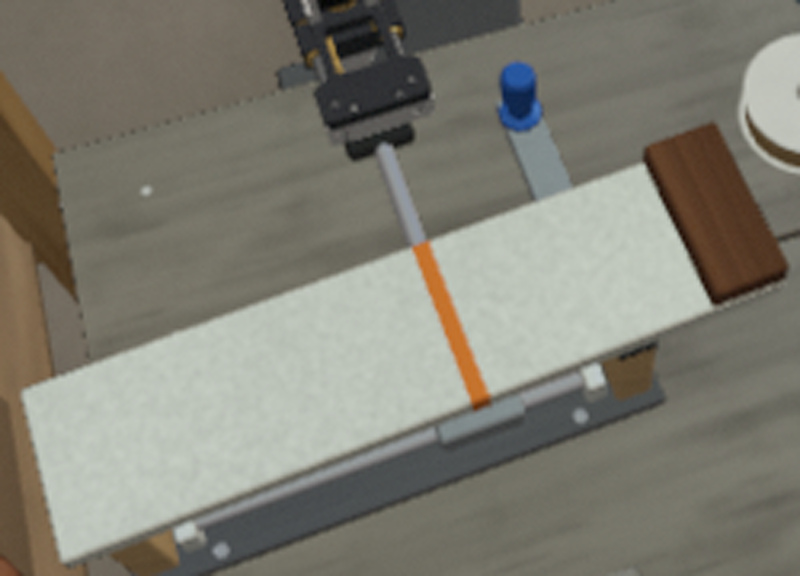

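View pics/top_z6.png

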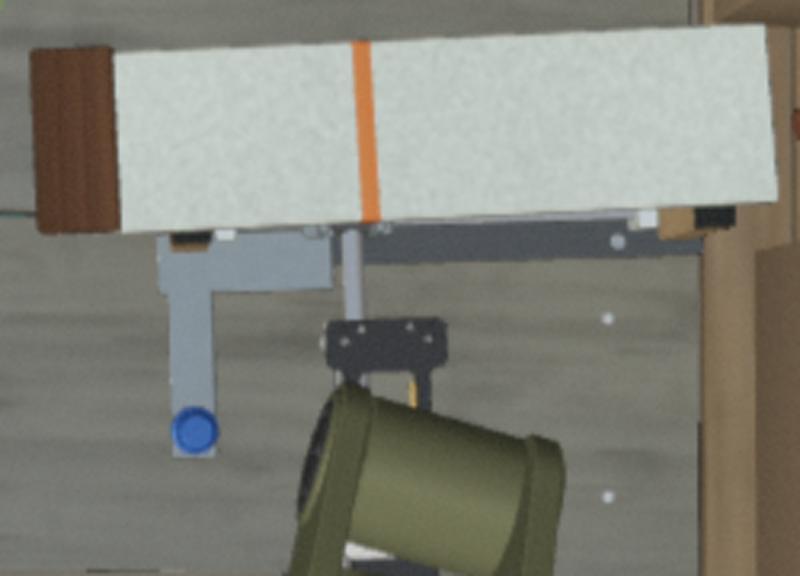

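View pics/wrist6.png

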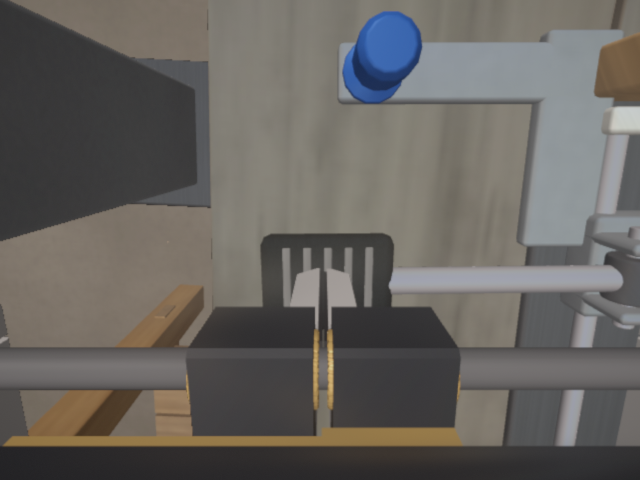

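Both views show the board lifted, with gaps showing at the rests and the jack still below the band. I'll triangulate the board corners before and after to check that it is level.

Run:
```python
from h import *
T=cams.camera('top'); S=cams.camera('scene')
def f(p,o): return (np.array(p)+.5)/3.2-.5+np.array(o)
def tri(a,b):
    A=[];B=[]
    for c,uv in ((T,a),(S,b)):
        o=c['pose'][:3,3]; d=c['pose'][:3,:3]@np.linalg.inv(c['K'])@np.array([*uv,1]); d/=np.linalg.norm(d)
        M=np.eye(3)-np.outer(d,d); A.append(M);B.append(M@o)
    return np.linalg.solve(sum(A),sum(B))
for n,t0,s0,t1,s1 in (('fR',(765,204),(37,371),(777,201),(23,391)),('bR',(751,32),(80,535),(765,26),(69,562)),('fL',(40,235),(711,108),(37,232),(716,124)),('bL',(33,57),(781,253),(30,48),(786,273)),('bandfar',(357,47),(484,381),(361,41),(480,405)),('bandnear',(366,222),(426,228),(370,218),(421,245))):
    a=tri(f(t0,(260,160)),f(s0,(130,200))); b=tri(f(t1,(260,160)),f(s1,(130,190))); print(n,a.round(1),b.round(1),'d',(b-a).round(1))
delta((428.5,-76,75),1.621)
for n in ('cherry_box','tack_tin','jute_spool'):
    print(n,[np.round(r['point'],1) for r in models.regions_of('top',n)[:1]])
```

```text
fR [ 596.7 -318.6  113.8] [ 596.3 -318.9  135.7] d [-0.5 -0.3 21.9]
bR [ 703.9 -308.5  118.6] [ 704.3 -310.3  136.1] d [ 0.4 -1.8 17.5]
fL [565.8 127.6 138.4] [565.9 128.7 159.2] d [ 0.1  1.1 20.8]
bL [673.7 134.1 136.8] [675.  134.4 158.3] d [ 1.3  0.2 21.4]
bandfar [688.6 -63.1 118.6] [688.9 -64.  135.9] d [ 0.3 -0.9 17.3]
bandnear [580.1 -70.  116.8] [580.1 -70.1 140.2] d [ 0.  -0.2 23.4]
t 11.55 pos [429.2 -76.3  74.5] rpy [3.139e+00 1.000e-03 1.621e+00] F [-0.1  2.2 15.4] gap 0.6
tool cm 0.03 -0.07 -0.05 turn -0.0
cherry_box [array([165.3, 275.7])]
tack_tin [array([194.7, 321.3])]
jute_spool [array([214.8, 264.6])]
```

```bash
python3 -m pendant '[[[0,0,0.1,0],[0,0,0.1,0],[0,0,0.1,0],[0,0,0.1,0],[0,0,0.1,0]]]'; python3 -m pendant '[[[0,0,0,0],[0,0,0,0],[0,0,0,0],[0,0,0,0],[0,0,0,0]]]'
```

```text
clock: 12.2
eef_pos: [429.2, -76.4, 74.0]
eef_rot: [3.139, 0.001, 1.621]
wrist_force: [-3.7, 2.2, 23.7]
finger_gap: 0.4
clock: 12.7
eef_pos: [429.2, -76.4, 74.0]
eef_rot: [3.139, 0.001, 1.621]
wrist_force: [-3.0, 2.4, 23.2]
finger_gap: 0.3
```

```bash
python3 -c "
from h import *
print(manip.sign_off()); s=manip.read_state(); print(s['clock'],s['eef_pos'],s['wrist_force'])"
```

```text
the job is handed in; nothing more can be done
None
the job is handed in; nothing more can be done
```

The board is up off both rests and the arm is holding the pump handle down; I handed the job in at about 12.7 s. I pinched the blue grip, slid the jack about 127 mm to the lift mark with the handle up, let go, and pressed the pump pad down with the closed fingertips.

**Last checks**
- **Centring:** four estimates before lifting put the saddle within about 2 mm of the mark, most of them within 1 mm.
- **Board height:** six points on the board rose 17 to 23 mm, averaging about 20 mm with a few mm of scatter. The expected rise is 22 mm. Both ends rose about equally, and a gap showed in the pictures.
- **Handle:** it is pressed onto its end stop with about 23 N. The tool height of 74 mm is what a full stroke should give, and it stayed there for the last second.
- **Bystanders:** the last top view still places the box, tin and spool at the left of the stand, and the arm did not work near them once it had left its start pose.

**Disagreements**
- **Yaw:** the board's edges suggested a bench yaw of about 0.07 rad, but the slide itself ran at about 0.05 rad. This pushed the gripper sideways with up to about 23 N until I corrected the path.
- **Camera offset:** the wrist camera placed the grip 4 to 6 mm away from where the other two cameras did. I set the final centring from the top and scene cameras.

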